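Clip the welder's hand tools into the bench rack

TASK

Put the chipping hammer and the file away in the spring-clip rack on the welding bench, one in each of its two places, whichever you like. Lay each across both rails, with the middle of its handle midway between them and either end forward, and press it down until it snaps fully home in both clips.

Things in the scene. Friction and masses are not known exactly. Their poses are not given: they have to be found in the camera images.
- hammer: Loose steel chipping hammer, 232 mm long, 170 g, lying flat: round handle 20 mm thick and 150 mm long, its axis 10 mm above the bench; behind it a square black butt 15 mm long; ahead a thin neck and a 105 mm wide cross head at x = 120 to 142 mm. Origin: on the handle's axis, middle of the 150 mm; x along the handle to the head, z up. Balances within 30 mm of the origin.
- file: Loose flat file, 255 mm long, 140 g, lying flat: round wooden handle 20 mm thick and 150 mm long, its axis 10 mm above the bench; behind it a square black butt 15 mm long; ahead a square steel ferrule, then a blade 24 mm wide and 5 mm thick to x = 165 mm. Origin: on the handle's axis, middle of the 150 mm; x along the handle to the blade, z up. Balances within 30 mm of the origin.
- clip_left (a point): Left place of the fixed rack: two steel spring clips, open upward, 16 mm long, 50 mm before and behind this point on two dark rails. Point: where a seated handle's middle belongs, on its axis, 55 mm above the bench; x along the handle, away from the robot; y left along the rails; z up. The other place is 100 mm to the right (-y). Between the rails, 78 mm apart, fingers can reach down to the 6 mm base.
- clip_right (a point): Right place of the rack, like the left one, 100 mm from it. Either: flared mouths 40 mm wide, lips 13 mm apart; a handle laid on them stands 19 mm too high (axis 74 mm above the bench). Pressed straight down with about 15 N over the pair, it spreads the sprung leaves and snaps onto a rigid V seat, where the lips hold it.

How it is judged:
By the outcome, as a careful person would: the job done as asked, in the order asked, and still so for the second after the job is handed in, with the robot touching nothing.
It also fails if it takes over 58 s, if anything falls off the work surface, if the arm or the gripper's body presses on something with over 40 N, if the wrist force passes 120 N, or if a joint passes its speed limit or range.

ROBOT

A 7-joint arm with a two-finger parallel gripper is mounted at the origin on the work surface. World frame = base frame: x ahead of the robot, y to its left, z up, the work surface at z = 0. Lengths are in m, angles in rad, forces in N, time in s.
With the tool pointing down it reaches from about 0.4 to 0.875 m from the base axis. Payload 19.3 kg.
Tool frame: the origin (TCP) lies midway between the tips of the shut fingers; the grasp point (between the pads) lies 19 mm behind it (bot.pinch_z is the distance from the TCP to the grasp point, in m); z points along the fingers, y is the line along which they close (so a half turn about z gives the same grasp; the last joint's range is limited). The gripper opens to 85 mm and grips with 20 to 120 N. Pads are 22 mm wide; open, the fingers measure 114 mm over their backs; the gripper's body (76 mm by 85 mm) begins 54 mm behind the grasp point. The pads swing forward as they close: fully open they stand 13 mm farther back than shut.
Start: joints at [-1.205, 0.521, -0.036, 1.599, 0.021, 1.021, -0.113], TCP at [0.264, 0.567, 0.209] pointing down, gripper open.
Joint ranges: [-2.91, 2.91], [-0.3, 2.13], [-1.5, 1.42], [0.17, 2.43], [-1.26, 4.41], [0.16, 1.93], [-2.52, 2.52]. Speed limits (rad/s): [1.89, 1.89, 2.39, 2.39, 3.01, 3.01, 3.01].

INTERFACE

Orientations are given as [roll, pitch, yaw] about the fixed x, y, z axes, in that order (R = Rz(yaw) Ry(pitch) Rx(roll)).
In Python, from workcell import observe, viewer, bot gives the robot as it stands. The module is installed in compiled form; this text tells all that it offers.
- The arm moves only by the tool play_rows, never from a script. Its argument "motion" is a list of rows, each a list of 7 numbers: the shift along the tool's x, y, z in cm, then the turn, a rotation vector about the tool's x, y, z in rad, then the opening, from -1 (shut) to 1 (fully open), so that 0 is half open. A call has exactly 5 rows; each row is the pose to reach, as a shift and turn from the pose commanded when the call began, along the tool's axes at that moment; what a row does not reach only later rows make up. A row lasts 1/10 s, in which the tool goes at most 50 mm and 8.59 degrees, less where a joint would pass 70% of its speed; a pose out of reach is approached as far as the arm can. A call with a gripper value outside its range is refused whole. The fingers move at their own pace and stop on an object; "squeeze" is the grip in N (left out, the last holds). Time passes only in rows, so rows that repeat a pose let the fingers close, or fill a call up. It gives the time, the measured TCP pose, the force, the opening and the grip force at its end, in the units of the state.
- observe(): the state, without advancing time (a new reading comes with each control period).
- viewer.grab_frame(name): name is "side" or "top"; returns (picture, depth): 420x560x3 uint8, red, green, blue; 420x560 float32, m along the optical axis (not along the pixel's ray), 0 where there is no reading.
- viewer.camera_info(name): a dict with "fx", "fy", "cx", "cy" (pixels), "R" (3x3) and "t" (3): a world point X has camera coordinates R X + t. Camera axes: x right, y down, z forward; pixel columns grow to the right and rows downward; lengths in m; the calibration is good to about 2 mm. A picture is of the moment at which its call begins. camera_info takes no time and is no camera call.
- bot.job_done(): hands the job in; it is judged then, once.
The state is a dict: "clock": time; "qpos": joint angles; "qd": joint speeds; "joint_efforts": joint torques, N m; "position": TCP position; "tool_rot": TCP orientation; "force": force on the tool from outside, world axes, zero at the start; "moment": the same for the moment, N m; "grip_width": finger opening in m; "finger_force": force on a finger pad.
Only numpy, scipy, OpenCV 4.12 (cv2) and the standard library are available. Lean on these libraries where they do the work, as an engineer would, in place of code of your own. Each camera call takes 0.05 s, during which the arm holds its last target. There are 200 camera calls.

## Working session

There is one attempt and no reset: what is moved stays moved. The work goes in short steps, Python scripts to look and compute and a tool call to move; the robot and the scene stay as the last step left them, time stands still between calls to the robot, and variables do not carry over. Pictures are saved under pics/ and viewed, at most 10 in all, crops included, and the job is handed in when it is done.

Besides the shell and the picture viewer there is one more tool, called as name(argument=value, ...), one argument or row to a line, values as JSON. play_rows: Moves the arm, as the interface text tells. Its arguments: {"type":"object","properties":{"motion":{"type":"array"},"squeeze":{"type":"number"}},"required":["motion"]}

```bash
mkdir -p pics; cat > h.py <<'E'
import numpy as np, cv2
from workcell import observe, viewer, bot
from scipy.spatial.transform import Rotation as Ro
def grab(n,f=None):
    p,d=viewer.grab_frame(n)
    if f: cv2.imwrite('pics/'+f+'.png',p[:,:,::-1]); np.save('pics/'+f+'.npy',d)
    return p,d
def cloud(n,d):
    c=viewer.camera_info(n);v,u=np.mgrid[:420,:560]
    P=np.stack([(u-c['cx'])/c['fx']*d,(v-c['cy'])/c['fy']*d,d],-1)
    W=(P-np.array(c['t']))@np.array(c['R']); W[d==0]=np.nan
    return W
E
python3 - <<'E'
from h import *
for n in('side','top'):
    p,d=grab(n,n+'0'); c=viewer.camera_info(n); print(n,c,(d>0).mean())
    cv2.imwrite
a=cv2.imread('pics/side0.png');b=cv2.imread('pics/top0.png')
s=observe();print(s);print(bot.pinch_z)
E
```

```text
side {'fx': 382.60206712910235, 'fy': 382.60206712910235, 'cx': 274.3577812005663, 'cy': 205.77734682728905, 'R': array([[ 0.9545239 , -0.29797093,  0.00987182],
       [-0.22479908, -0.74108435, -0.63266054],
       [ 0.1958303 ,  0.60167043, -0.77436632]]), 't': array([-0.50468892,  0.16437207,  0.72851272])} 0.9960926870748299
top {'fx': 489.2597138131484, 'fy': 489.2597138131484, 'cx': 282.04383629353725, 'cy': 207.2931432337472, 'R': array([[ 0.02481107, -0.99966481,  0.00739461],
       [-0.99712803, -0.0252762 , -0.07139197],
       [ 0.07155495, -0.00560206, -0.99742093]]), 't': array([-0.02812434,  0.55538853,  1.15945502])} 0.9960204081632653
{'clock': 0.1, 'qpos': array([-1.20518965,  0.52196403, -0.03631875,  1.59996245,  0.02118614,
        1.02107308, -0.11280687]), 'qd': array([-4.78921213e-04,  7.88827984e-04,  1.08633069e-03, -1.39813290e-03,
       -4.66000418e-04, -5.82620584e-05,  4.16861109e-04]), 'joint_efforts': array([ 3.76676835e-03, -9.28488708e+01,  1.98449336e+00, -3.70533121e+01,
        1.82105403e-02,  5.20581714e-03, -3.93420976e-05]), 'position': array([0.26373418, 0.5662705 , 0.20847328]), 'tool_rot': array([-3.14057212e+00,  6.34234171e-05,  2.70575360e+00]), 'force': array([ 0.45486723,  0.01204491, -0.58959941]), 'moment': array([ 5.40421899e-02,  2.81428963e-05, -7.59758224e-03]), 'finger_force': 0.0, 'grip_width': 0.08570073317938465}
0.0187
```

View pics/top0.png

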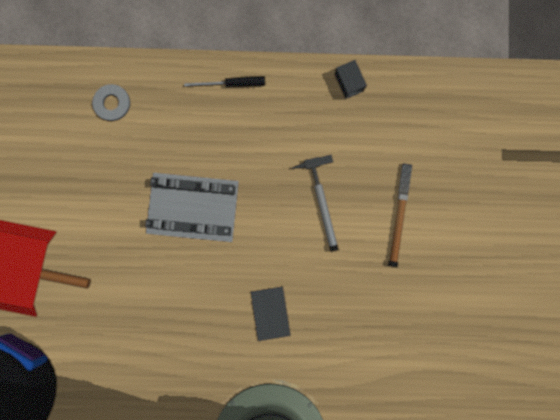

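View pics/side0.png

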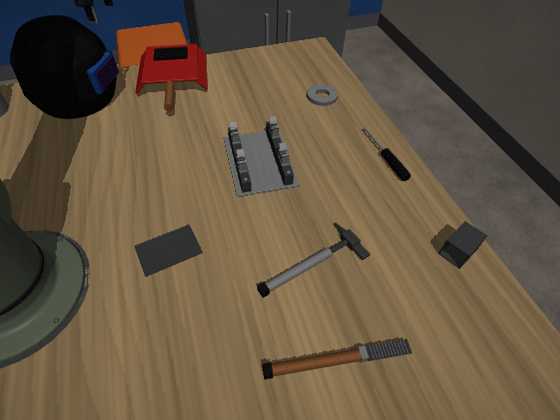

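The top view shows the hammer (handle from 333,246 to 316,185), the file (butt 393,264, tip 405,165) and the rack (centre 193,207, with clips near 162/206 and 183 on the far rail, 153–200 and 228 on the near rail). The side view shows the same items unobstructed.

```bash
python3 - <<'E'
from h import *
T=cloud('top',np.load('pics/top0.npy'));S=cloud('side',np.load('pics/side0.npy'))
for n,W in(('top',T),('side',S)):
    z=W[...,2]
    print(n,'bench z',np.nanmedian(z[(abs(z)<.02)]))
    for nm,(x0,x1,y0,y1) in dict(ham=(.33,.58,-.14,.02),file=(.3,.56,-.3,-.17)).items():
        m=(W[...,0]>x0)&(W[...,0]<x1)&(W[...,1]>y0)&(W[...,1]<y1)&(z>.008)&(z<.06)
        P=W[m]; c=P.mean(0); 
        # principal direction of points via fitLine
        l=cv2.fitLine(P[:,:2].astype(np.float32),cv2.DIST_HUBER,0,.01,.01).ravel()
        if l[0]<0:l[:2]*=-1
        t=(P[:,:2]-l[2:])@l[:2]; 
        q=np.percentile(t,[0,100]); print(nm,len(P),'yaw',np.arctan2(l[1],l[0]),'ends',l[2:]+q[0]*l[:2],l[2:]+q[1]*l[:2],np.ptp(q),'zmax',np.percentile(P[:,2],[50,95,99]))
# rack
for n,W in(('top',T),('side',S)):
    P=W.reshape(-1,3);m=(P[:,0]>.38)&(P[:,0]<.62)&(P[:,1]>.06)&(P[:,1]<.33)&(P[:,2]>.03)&(P[:,2]<.12);print(n,m.sum(),np.percentile(P[m],[0,1,50,99,100],axis=0).round(3))
# pictures
a=cv2.imread('pics/top0.png')[160:255,130:250];cv2.imwrite('pics/c1.png',cv2.resize(a,None,fx=6,fy=6,interpolation=2))
# height map of rack at 1 mm
Q=np.vstack([T.reshape(-1,3),S.reshape(-1,3)])
H=np.zeros((260,300))
m=(Q[:,0]>.38)&(Q[:,0]<.64)&(Q[:,1]>.04)&(Q[:,1]<.34)
for k,PP in enumerate((T,S)):
    H=np.zeros((130,150),np.float32)
    q=PP.reshape(-1,3);q=q[(q[:,0]>.38)&(q[:,0]<.638)&(q[:,1]>.042)&(q[:,1]<.338)]
    i=((.64-q[:,0])/.002).astype(int);j=((.34-q[:,1])/.002).astype(int);np.maximum.at(H,(i,j),q[:,2])
    H=np.clip(H/.09*255,0,255).astype(np.uint8)
    (A:=[]) if k==0 else 0
    A.append(cv2.resize(H,None,fx=2.6,fy=2.6,interpolation=0))
cv2.imwrite('pics/c2.png',np.hstack(A))
E
```

```text
top bench z 0.0005530167030943266
ham 463 yaw -0.53200966 ends [0.32148382 0.00119537] [ 0.5646396  -0.14193093] 0.28215221034867566 zmax [0.01769687 0.02285118 0.02451746]
file 417 yaw -0.08822555 ends [ 0.41933317 -0.28441075] [ 0.55926784 -0.2967887 ] 0.14048104526533678 zmax [0.01881382 0.02260509 0.02464211]
side bench z 0.000552320856315504
ham 567 yaw 0.17713985 ends [ 0.35972346 -0.15429232] [ 0.58165626 -0.11456275] 0.22546087955975008 zmax [0.0188502  0.0214071  0.02219499]
file 826 yaw -0.08616812 ends [ 0.42009985 -0.28601642] [ 0.55990992 -0.2980935 ] 0.14033071967821975 zmax [0.01907208 0.02137784 0.022077  ]
top 1604 [[0.485 0.101 0.031]
 [0.488 0.103 0.035]
 [0.587 0.203 0.042]
 [0.616 0.302 0.079]
 [0.619 0.306 0.083]]
side 1294 [[0.485 0.101 0.03 ]
 [0.487 0.103 0.031]
 [0.588 0.173 0.043]
 [0.614 0.296 0.078]
 [0.617 0.309 0.08 ]]
```

View pics/c1.png

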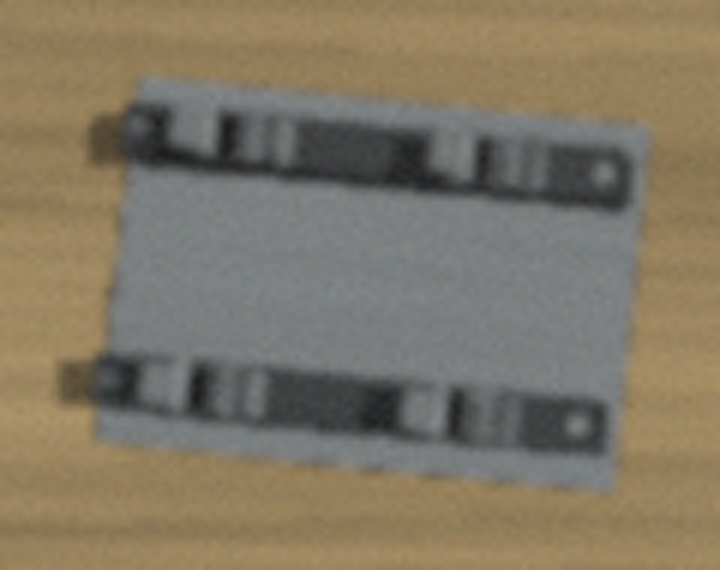

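View pics/c2.png

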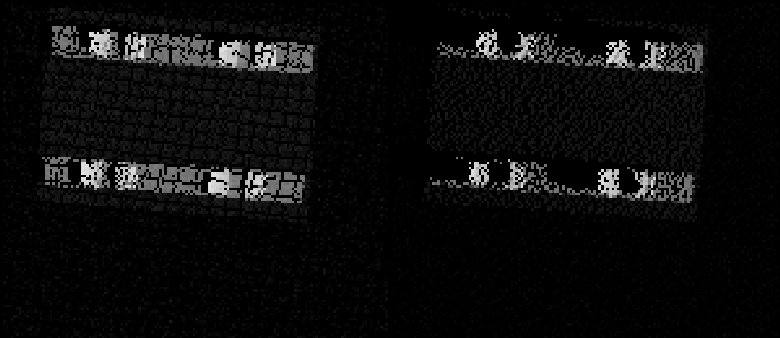

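```bash
cat > m.py <<'E'
from h import *
T=cloud('top',np.load('pics/top0.npy'));S=cloud('side',np.load('pics/side0.npy'))
def tool(W,g,head):
    # g: rough (butt, tip) in world xy
    b,e=np.array(g[0]),np.array(g[1]);P=W.reshape(-1,3);P=P[np.isfinite(P).all(1)&(P[:,2]>.006)&(P[:,2]<.05)]
    for _ in range(6):
        d=(e-b)/np.linalg.norm(e-b);n=np.array([-d[1],d[0]]);t=(P[:,:2]-b)@d;s=(P[:,:2]-b)@n
        m=(abs(s)<.016)&(t>-.02)&(t<.27)
        h=m&(t>.02)&(t<.16)&(P[:,2]>.011)
        f=np.polyfit(t[h],s[h],1);b2=b+n*f[1];d=d+n*f[0];d/=np.linalg.norm(d)
        lo,hi=np.percentile(t[m],[.5,99.5]);b,e=b2+d*lo,b2+d*hi
    return b,e,d,np.hypot(*(e-b)),np.percentile(P[h][:,2],[50,90,97])
if __name__=='__main__':
    c=viewer.camera_info('top')
    def px(u,v,z=.01): # pixel to plane
        R=np.array(c['R']);r=R.T@np.array([(u-c['cx'])/c['fx'],(v-c['cy'])/c['fy'],1]);o=-R.T@c['t'];return (o+r*(z-o[2])/r[2])[:2]
    for nm,a,b,L in(('ham',(334,249),(313,160),.232),('file',(392,266),(405,165),.255)):
        for W in(T,S):
            bb,e,d,l,z=tool(W,(px(*a),px(*b)),0)
            print(nm,'butt',bb.round(4),'tip',e.round(4),'yaw',np.arctan2(d[1],d[0]).round(4),'len',l.round(4),'origin',(bb+.09*d).round(4),(e-(L-.09)*d).round(4),z.round(4))
    for nm,W in(('top',T),('side',S)):
        P=W.reshape(-1,3);P=P[(P[:,0]>.47)&(P[:,0]<.64)&(P[:,1]>.08)&(P[:,1]<.33)]
        pl=P[(P[:,2]>.003)&(P[:,2]<.012)&(abs(P[:,0]-.55)<.03)]
        r=P[(P[:,2]>.03)]; 
        box=cv2.minAreaRect(r[:,:2].astype(np.float32)*1000);print(nm,'rails',box)
        l=P[P[:,2]>.06].astype(np.float32);_,lab,cen=cv2.kmeans(l,8,None,(3,100,1e-6),20,cv2.KMEANS_PP_CENTERS)
        o=np.argsort(np.round(cen[:,0]/.06)*1-cen[:,1]);print(cen[o].round(4))
        print('base z',np.median(P[(P[:,2]<.02)&(abs(P[:,0]-.55)<.03)&(abs(P[:,1]-.2)<.08),2]))
E
python3 m.py
```

```text
ham butt [ 0.4546 -0.1431] tip [ 0.6771 -0.0821] yaw 0.2676 len 0.2308 origin [ 0.5414 -0.1193] [ 0.5402 -0.1197] [0.0185 0.0218 0.0237]
ham butt [ 0.4557 -0.1452] tip [ 0.6787 -0.0832] yaw 0.2709 len 0.2315 origin [ 0.5424 -0.1211] [ 0.5419 -0.1212] [0.0188 0.0208 0.0216]
file butt [ 0.4204 -0.2835] tip [ 0.671  -0.3167] yaw -0.1317 len 0.2528 origin [ 0.5096 -0.2954] [ 0.5074 -0.2951] [0.0188 0.0219 0.0233]
file butt [ 0.421  -0.2849] tip [ 0.6716 -0.3187] yaw -0.134 len 0.2529 origin [ 0.5101 -0.2969] [ 0.5081 -0.2967] [0.0187 0.0208 0.0215]
top rails ((552.2708129882812, 203.64637756347656), (199.94171142578125, 121.90284729003906), 85.83872985839844)
[[0.5071 0.2706 0.0728]
 [0.5052 0.2439 0.0715]
 [0.4997 0.1713 0.0718]
 [0.4981 0.1443 0.072 ]
 [0.6071 0.2635 0.0719]
 [0.6045 0.2365 0.0717]
 [0.5994 0.1641 0.0712]
 [0.5976 0.1366 0.0725]]
base z 0.006450596280785297
side rails ((552.8591918945312, 205.51992797851562), (202.86871337890625, 122.49935913085938), 85.92195892333984)
[[0.5071 0.2719 0.0711]
 [0.5049 0.2441 0.0683]
 [0.4999 0.172  0.0713]
 [0.498  0.1453 0.068 ]
 [0.6067 0.2648 0.0712]
 [0.6047 0.2375 0.068 ]
 [0.5998 0.1653 0.0714]
 [0.5971 0.1388 0.0673]]
base z 0.00684208844305988
```

```bash
cat > plan.py <<'E'
from h import *
def plan(wps,start=None):
    """wps: (x,y,z,yaw); prints shift cm + turn about tool z for each leg"""
    if start is None:
        s=observe();start=[*s['position'],s['tool_rot'][2]];print('now',s['clock'],np.round(start,4),np.round(s['tool_rot'],3),np.round(s['qpos'],2),'F',np.round(s['force'],1),'w',round(s['grip_width'],4),s['finger_force'])
    p=np.array(start,float)
    for w in wps:
        w=np.array(w,float);d=Ro.from_euler('xyz',[np.pi,0,p[3]]).inv().apply(w[:3]-p[:3])*100
        a=(w[3]-p[3]);a=(a+np.pi)%(2*np.pi)-np.pi
        print('shift',d.round(2),'turn z',round(-a,3));p=w
E
python3 - <<'E'
from plan import *
a=np.array([.2637,.5663,.2085,2.706]);b=np.array([.5413,-.120,.15,.269])
plan([a+(b-a)*k/4 for k in(1,2,3,4)])
E
```

```text
now 0.1 [0.2637 0.5663 0.2085 2.7058] [-3.141  0.     2.706] [-1.21  0.52 -0.04  1.6   0.02  1.02 -0.11] F [ 0.5  0.  -0.6] w 0.0857 0.0
shift [-13.53 -12.62   1.46] turn z 0.609
shift [-18.32  -2.61   1.46] turn z 0.609
shift [-16.52   8.34   1.46] turn z 0.609
shift [-8.77 16.3   1.46] turn z 0.609
```

play_rows(
  motion=[
    [-13.5, -12.6, 1.5, 0, 0, 0.61, 1],
    [-13.5, -12.6, 1.5, 0, 0, 0.61, 1],
    [-13.5, -12.6, 1.5, 0, 0, 0.61, 1],
    [-13.5, -12.6, 1.5, 0, 0, 0.61, 1],
    [-13.5, -12.6, 1.5, 0, 0, 0.61, 1],
  ],
)

```text
clock: 0.6
position: [0.335, 0.3907, 0.1939]
tool_rot: [-3.141, 0.002, 2.085]
force: [-1.0, 0.8, -0.1]
grip_width: 0.0856
finger_force: 0.0
```

play_rows(
  motion=[
    [-18.3, -2.6, 1.5, 0, 0, 0.61, 1],
    [-18.3, -2.6, 1.5, 0, 0, 0.61, 1],
    [-18.3, -2.6, 1.5, 0, 0, 0.61, 1],
    [-18.3, -2.6, 1.5, 0, 0, 0.61, 1],
    [-18.3, -2.6, 1.5, 0, 0, 0.61, 1],
  ],
)

```text
clock: 1.1
position: [0.4035, 0.22, 0.1788]
tool_rot: [3.141, 0.001, 1.475]
force: [-0.2, 1.1, 0.6]
grip_width: 0.0856
finger_force: 0.0
```

play_rows(
  motion=[
    [-16.5, 8.3, 1.5, 0, 0, 0.61, 1],
    [-16.5, 8.3, 1.5, 0, 0, 0.61, 1],
    [-16.5, 8.3, 1.5, 0, 0, 0.61, 1],
    [-16.5, 8.3, 1.5, 0, 0, 0.61, 1],
    [-16.5, 8.3, 1.5, 0, 0, 0.61, 1],
  ],
)

```text
clock: 1.6
position: [0.4721, 0.0489, 0.1638]
tool_rot: [3.14, 0.001, 0.866]
force: [-0.5, 1.1, -0.3]
grip_width: 0.0853
finger_force: 0.0
```

play_rows(
  motion=[
    [-8.8, 16.3, 1.5, 0, 0, 0.61, 1],
    [-8.8, 16.3, 1.5, 0, 0, 0.61, 1],
    [-8.8, 16.3, 1.5, 0, 0, 0.61, 1],
    [-8.8, 16.3, 1.5, 0, 0, 0.61, 1],
    [-8.8, 16.3, 1.5, 0, 0, 0.61, 1],
  ],
)

```text
clock: 2.1
position: [0.5407, -0.1232, 0.1485]
tool_rot: [3.139, 0.001, 0.258]
force: [-0.2, 1.2, 0.3]
grip_width: 0.0856
finger_force: 0.0
```

```bash
python3 - <<'E'
from plan import *
plan([(.5413,-.120,.06,.269),(.5413,-.120,.004,.269)])
E
```

```text
now 2.1 [ 0.5407 -0.1232  0.1485  0.2579] [3.139e+00 1.000e-03 2.580e-01] [-0.33  0.57  0.64  1.87 -0.44  0.84 -0.78] F [-0.2  1.2  0.3] w 0.0856 0.0
shift [ 0.14 -0.29  8.85] turn z -0.011
shift [ 0.  -0.   5.6] turn z -0.0
```

play_rows(
  motion=[
    [0.1, -0.2, 4, 0, 0, 0, 1],
    [0.1, -0.2, 7, 0, 0, 0, 1],
    [0.1, -0.2, 8.8, 0, 0, 0, 1],
    [0.1, -0.2, 8.8, 0, 0, 0, 1],
    [0.1, -0.2, 8.8, 0, 0, 0, 1],
  ],
)

```text
clock: 2.6
position: [0.5405, -0.1165, 0.0614]
tool_rot: [-3.141, 0.0, 0.268]
force: [-0.0, -0.6, -0.0]
grip_width: 0.0855
finger_force: 0.0
```

```bash
python3 - <<'E'
from plan import *
grab('side','s1');grab('top','t1')
plan([(.5413,-.120,.004,.269)])
E
```

```text
now 2.7 [ 0.5409 -0.1169  0.0621  0.2669] [ 3.141e+00 -1.000e-03  2.670e-01] [-0.26  0.69  0.53  1.93 -0.54  0.67 -0.7 ] F [-0.7  0.1 -0.5] w 0.0852 0.0
shift [-0.05  0.31  5.81] turn z -0.002
```

View pics/s1.png

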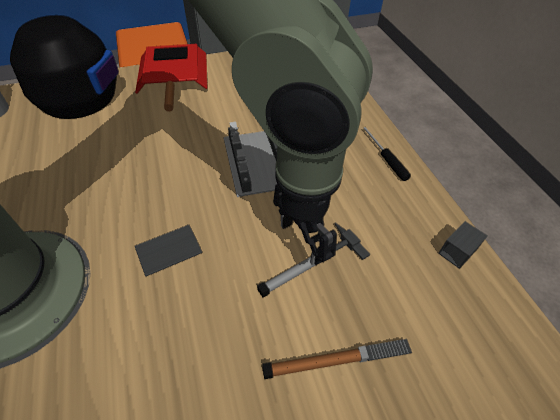

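The side view shows the gripper straddling the hammer's handle (around 318,245), oriented across it. I'll descend and grip.

play_rows(
  motion=[
    [0, 0.3, 2, 0, 0, 0, 1],
    [0, 0.3, 4, 0, 0, 0, 1],
    [0, 0.3, 5.2, 0, 0, 0, 1],
    [0, 0.3, 5.7, 0, 0, 0, 1],
    [0, 0.3, 5.7, 0, 0, 0, 1],
  ],
)

```text
clock: 3.2
position: [0.541, -0.1201, 0.0041]
tool_rot: [-3.142, 0.0, 0.266]
force: [0.4, 0.7, 0.2]
grip_width: 0.0857
finger_force: 0.0
```

play_rows(
  motion=[
    [0, 0, 0, 0, 0, 0, -0.2],
    [0, 0, 0, 0, 0, 0, -1],
    [0, 0, 0, 0, 0, 0, -1],
    [0, 0, 0, 0, 0, 0, -1],
    [0, 0, 0, 0, 0, 0, -1],
  ],
  squeeze=80,
)

```text
clock: 3.7
position: [0.5411, -0.1202, 0.0042]
tool_rot: [3.141, -0.0, 0.266]
force: [0.1, 0.1, 0.1]
grip_width: 0.0121
finger_force: 0.0
```

```bash
python3 - <<'E'
from plan import *
plan([(.5413,-.120,.15,.269),(.5465,.004,.15,.155),(.551,.128,.15,.04),(.556,.254,.15,-.072)])
E
```

```text
now 3.7 [ 0.5411 -0.1202  0.0042  0.2658] [ 3.141 -0.     0.266] [-0.2   0.78  0.45  1.94 -0.61  0.56 -0.65] F [0.1 0.1 0.1] w 0.0121 0.0
shift [ 3.000e-02 -1.000e-02 -1.458e+01] turn z -0.003
shift [  3.8  -11.82  -0.  ] turn z 0.114
shift [  2.36 -12.18  -0.  ] turn z 0.115
shift [  1.   -12.57  -0.  ] turn z 0.112
```

Width 12 mm with no force: it's not on the handle. Looking.

```bash
python3 - <<'E'
from plan import *
p,_=grab('side','s2');q,_=grab('top','t2')
a=cv2.resize(p[190:320,240:400,::-1],(640,520),interpolation=2)
cv2.imwrite('pics/c3.png',a)
print(plan([]))
c=viewer.camera_info('side')
for X in((.541,-.12,.004),(.4546,-.1431,.01),(.541,-.12,.01)):
    k=c['R']@np.array(X)+c['t'];print(k[0]/k[2]*c['fx']+c['cx'],k[1]/k[2]*c['fy']+c['cy'])
E
```

```text
now 3.8 [ 0.541  -0.1202  0.0041  0.2658] [ 3.142 -0.     0.266] [-0.2   0.78  0.45  1.94 -0.61  0.56 -0.65] F [ 0.  -0.1  0.2] w 0.0001 0.0
None
298.299174426882 270.869202043321
259.5420837548009 291.370994542501
298.4766377041641 269.34515401221614
```

View pics/c3.png

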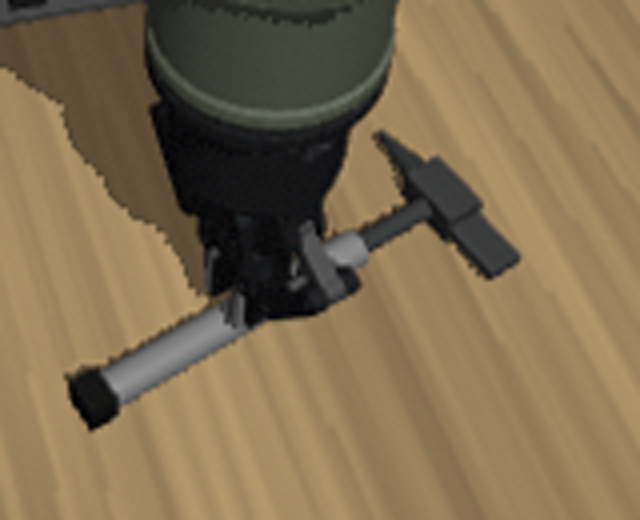

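The crop shows the hand on the handle just ahead of its middle (crop 270–355, 285–310), with the fingers reading shut, so I'll check in the depth where the fingertips really are.

```bash
python3 - <<'E'
from h import *
for f,n in(('s1','side'),('s2','side'),('t2','top')):
    W=cloud(n,np.load(f'pics/{f}.npy')).reshape(-1,3)
    d=np.array([np.cos(.267),np.sin(.267)]);nn=np.array([-d[1],d[0]])
    q=W[:,:2]-np.array([.5413,-.12]);t=q@d*1000;s=q@nn*1000;z=W[:,2]*1000
    print(f)
    for a in range(-100,160,20):
        m=(t>a)&(t<=a+20)&(abs(s)<70)&(z>6)&(z<130)
        h=m&(z<30)
        if m.sum(): print(a,m.sum(),'s',np.percentile(s[m],[2,50,98]).round(0),'z',np.percentile(z[m],[2,50,98]).round(0),'| low: s',np.percentile(s[h],[5,50,95]).round(0) if h.sum() else '',h.sum())
W=cloud('side',np.load('pics/s2.npy'))
for v in range(240,278,3): print(v,[tuple((W[v,u]*1000).round(0).astype(int)) for u in (295,303,310,317,324)])
E
```

```text
s1
-100 79 s [-10.  -1.  11.] z [ 7. 19. 22.] | low: s [-9. -1. 10.] 79
-80 117 s [-9. -3. 10.] z [ 8. 19. 22.] | low: s [-9. -3.  9.] 117
-60 105 s [-9. -3.  8.] z [10. 19. 22.] | low: s [-9. -3.  8.] 105
-40 101 s [-9. -3.  8.] z [ 9. 19. 22.] | low: s [-8. -3.  8.] 101
-20 248 s [-52.  -4.  52.] z [ 12. 106. 129.] | low: s [-9. -2.  8.] 101
0 149 s [-49.   2.  48.] z [ 10.  20. 127.] | low: s [-9. -2.  7.] 97
20 36 s [-9.  0.  9.] z [10. 18. 21.] | low: s [-9.  0.  8.] 36
80 20 s [-5. -2.  4.] z [ 9. 14. 17.] | low: s [-4. -2.  3.] 20
100 57 s [-6. -1.  7.] z [ 9. 15. 18.] | low: s [-5. -1.  6.] 57
120 384 s [-49. -10.  45.] z [ 9. 15. 23.] | low: s [-47. -10.  37.] 384
140 40 s [-46. -13.  18.] z [12. 19. 22.] | low: s [-44. -13.  17.] 40
s2
-100 80 s [-9. -0. 11.] z [ 7. 19. 23.] | low: s [-9. -0. 10.] 80
-80 112 s [-9. -3. 10.] z [ 8. 19. 22.] | low: s [-9. -3.  8.] 112
-60 107 s [-9. -3.  9.] z [ 9. 19. 22.] | low: s [-9. -3.  7.] 107
-40 101 s [-9. -3.  8.] z [10. 18. 22.] | low: s [-8. -3.  7.] 101
-20 768 s [-61. -12.  57.] z [ 14.  92. 128.] | low: s [-9. -3.  8.] 84
0 115
[... 3289 characters left out ...]
int64(532), np.int64(-124), np.int64(19)), (np.int64(542), np.int64(-139), np.int64(39)), (np.int64(565), np.int64(-123), np.int64(1)), (np.int64(578), np.int64(-127), np.int64(0)), (np.int64(592), np.int64(-130), np.int64(-1))]
273 [(np.int64(530), np.int64(-129), np.int64(17)), (np.int64(549), np.int64(-125), np.int64(0)), (np.int64(563), np.int64(-129), np.int64(0)), (np.int64(576), np.int64(-134), np.int64(0)), (np.int64(590), np.int64(-137), np.int64(-1))]
276 [(np.int64(530), np.int64(-131), np.int64(9)), (np.int64(547), np.int64(-131), np.int64(0)), (np.int64(560), np.int64(-136), np.int64(1)), (np.int64(573), np.int64(-140), np.int64(1)), (np.int64(587), np.int64(-144), np.int64(1))]
```

```bash
python3 - <<'E'
from h import *
grab('side','s3');grab('top','t3')
d=np.array([np.cos(.267),np.sin(.267)]);nn=np.array([-d[1],d[0]])
out=[]
for f in('s1','s2','s3'):
    W=cloud('side',np.load(f'pics/{f}.npy'));H=W.reshape(-1,3)
    q=H[:,:2]-np.array([.541,-.12]);t=q@d*1000;s=q@nn*1000;z=H[:,2]*1000
    m=(abs(t)<45)&(abs(s)<75)&(z>24)&(z<200)
    print(f,np.sort(z[m])[:12].round(0))
    for a in range(24,150,12):
        k=m&(z>=a)&(z<a+12)
        if k.any(): print(a,k.sum(),'s',np.percentile(s[k],[3,25,75,97]).round(0),'t',np.percentile(t[k],[3,50,97]).round(0))
p=[cv2.imread(f'pics/{f}.png')[200:300,255:360] for f in('s1','s3')]
cv2.imwrite('pics/c4.png',cv2.resize(np.hstack(p),None,fx=3.8,fy=5,interpolation=2))
E
```

```text
s1 [ 96.  97.  97.  98.  98.  99.  99.  99. 100. 100. 100. 101.]
96 53 s [-48. -42.  47.  50.] t [-10.  -4.  11.]
108 85 s [-52. -45.  47.  52.] t [-10.  -5.  10.]
120 70 s [-52. -45.  47.  52.] t [-10.  -6.   6.]
132 42 s [-52. -47.  52.  69.] t [-12. -10.  -6.]
144 196 s [-70. -67.  53.  72.] t [-12.  -7.  10.]
s2 [28. 28. 28. 28. 30. 31. 31. 31. 32. 33. 34. 34.]
24 22 s [-15. -12.   7.  13.] t [-11.  -7.   0.]
36 49 s [-19. -14.   7.  20.] t [-11.  -7.  -0.]
48 46 s [-19. -13.   7.  17.] t [-11.  -7.  -2.]
60 34 s [-20. -14.   9.  12.] t [-13.  -9.  -4.]
72 143 s [-35. -24.   9.  35.] t [-13.  -9.  10.]
84 83 s [-44. -31.  32.  46.] t [-16. -11.  -2.]
96 94 s [-52. -19.  13.  53.] t [-17. -12.  -8.]
108 129 s [-63. -50. -11.  57.] t [-16. -11.  11.]
120 214 s [-62. -57. -23.  57.] t [-19.  -4.  10.]
132 106 s [-43. -39. -30. -14.] t [-18.  -7.   8.]
144 44 s [-38. -37. -36. -30.] t [-10.  -3.   8.]
s3 [29. 30. 31. 31. 31. 33. 34. 34. 34. 36. 36. 36.]
24 11 s [-7. -6.  3.  6.] t [-10. -10.  -5.]
36 39 s [-14. -10.   3.  13.] t [-11.  -7.  -2.]
48 30 s [-13. -10.   0.   7.] t [-11.  -9.  -4.]
60 28 s [-13.  -7.   5.  10.] t [-12. -10.  -6.]
72 117 s [-29. -21.   3.  32.] t [-13. -10.   8.]
84 88 s [-41. -30.  28.  42.] t [-16. -11.  -3.]
96 94 s [-52. -38.   7.  51.] t [-17. -12.  -9.]
108 172 s [-61. -57. -17.  57.] t [-17. -10.  11.]
120 168 s [-57. -51. -19.  54.] t [-19.  -4.   9.]
132 95 s [-41. -39. -31. -15.] t [-18.  -7.   8.]
144 43 s [-37. -37. -36. -31.] t [-10.  -5.   8.]
```

View pics/c4.png

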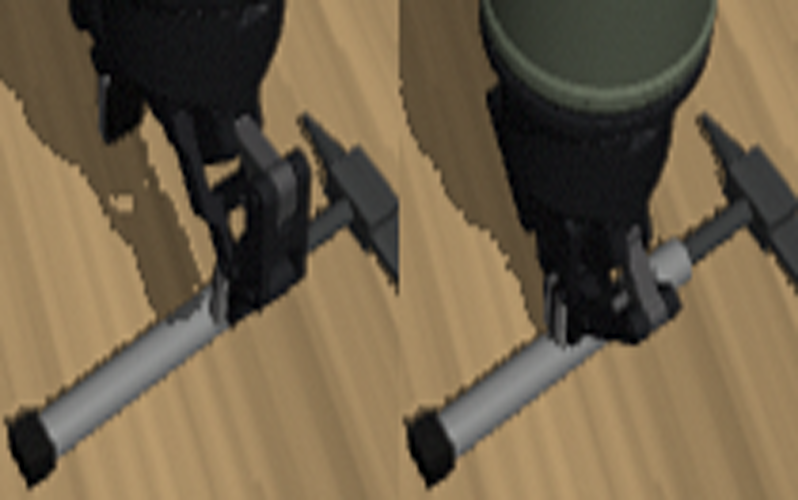

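The fingertips show at about 28 mm true height while the state reads 4 mm, so they shut just above the handle, with x and y right. I'll touch the handle's top gently with the shut fingers to get the exact z offset.

play_rows(
  motion=[
    [0, 0, 0.1, 0, 0, 0, -1],
    [0, 0, 0.15, 0, 0, 0, -1],
    [0, 0, 0.2, 0, 0, 0, -1],
    [0, 0, 0.25, 0, 0, 0, -1],
    [0, 0, 0.3, 0, 0, 0, -1],
  ],
)

```text
clock: 4.4
position: [0.541, -0.1202, 0.0009]
tool_rot: [3.142, 0.0, 0.266]
force: [0.4, -0.3, 0.0]
grip_width: -0.0002
finger_force: 0.0
```

play_rows(
  motion=[
    [0, 0, 0.05, 0, 0, 0, -1],
    [0, 0, 0.1, 0, 0, 0, -1],
    [0, 0, 0.15, 0, 0, 0, -1],
    [0, 0, 0.2, 0, 0, 0, -1],
    [0, 0, 0.25, 0, 0, 0, -1],
  ],
)

```text
clock: 4.9
position: [0.541, -0.1202, -0.0015]
tool_rot: [-3.142, -0.0, 0.266]
force: [0.4, 0.1, -0.6]
grip_width: -0.0002
finger_force: 0.0
```

play_rows(
  motion=[
    [0, 0, 0.05, 0, 0, 0, -1],
    [0, 0, 0.1, 0, 0, 0, -1],
    [0, 0, 0.15, 0, 0, 0, -1],
    [0, 0, 0.2, 0, 0, 0, -1],
    [0, 0, 0.2, 0, 0, 0, -1],
  ],
)

```text
clock: 5.4
position: [0.5411, -0.1202, -0.0025]
tool_rot: [-3.141, -0.001, 0.265]
force: [-6.8, 2.5, 24.2]
grip_width: 0.0005
finger_force: 12.1
```

```bash
python3 - <<'E'
from h import *
grab('side','s4')
d=np.array([np.cos(.267),np.sin(.267)]);nn=np.array([-d[1],d[0]])
for f in('s3','s4'):
    W=cloud('side',np.load(f'pics/{f}.npy'));H=W.reshape(-1,3)
    q=H[:,:2]-np.array([.541,-.12]);t=q@d*1000;s=q@nn*1000;z=H[:,2]*1000
    m=(abs(t)<14)&(abs(s)<30)&(z>6)&(z<60)
    print(f,np.c_[t,s,z][m][np.argsort(z[m])][::4].round(0).tolist())
E
```

```text
s3 [[12.0, -8.0, 8.0], [-5.0, -9.0, 10.0], [8.0, -8.0, 12.0], [4.0, -6.0, 13.0], [10.0, -8.0, 13.0], [5.0, -8.0, 14.0], [-13.0, -7.0, 15.0], [0.0, -8.0, 15.0], [1.0, -6.0, 16.0], [10.0, -7.0, 16.0], [-1.0, -6.0, 17.0], [5.0, -5.0, 18.0], [-0.0, -5.0, 18.0], [11.0, -6.0, 18.0], [-9.0, 6.0, 19.0], [-4.0, -3.0, 19.0], [-13.0, 0.0, 20.0], [8.0, -6.0, 20.0], [-8.0, -1.0, 20.0], [-11.0, -2.0, 21.0], [-10.0, -4.0, 23.0], [-7.0, -6.0, 31.0], [-10.0, 6.0, 34.0], [-6.0, -11.0, 36.0], [-10.0, 4.0, 38.0], [0.0, -11.0, 39.0], [-10.0, -6.0, 41.0], [-10.0, 7.0, 41.0], [-4.0, -14.0, 42.0], [-10.0, 0.0, 44.0], [-10.0, 7.0, 45.0], [-10.0, 1.0, 45.0], [-6.0, 13.0, 47.0], [-10.0, -6.0, 49.0], [-8.0, -6.0, 50.0], [-7.0, -10.0, 51.0], [-11.0, 4.0, 53.0], [-10.0, -5.0, 54.0], [-4.0, -13.0, 56.0], [-10.0, 3.0, 57.0], [-9.0, -7.0, 59.0]]
s4 [[13.0, -8.0, 7.0], [-6.0, -8.0, 9.0], [7.0, -9.0, 11.0], [-12.0, -9.0, 12.0], [-2.0, -8.0, 13.0], [1.0, -7.0, 13.0], [-6.0, -6.0, 15.0], [1.0, -6.0, 15.0], [6.0, -7.0, 16.0], [-7.0, 9.0, 17.0], [-10.0, 5.0, 18.0], [-11.0, -3.0, 18.0], [-13.0, -5.0, 19.0], [-12.0, -1.0, 20.0], [-14.0, -3.0, 21.0], [-10.0, 2.0, 25.0], [-10.0, -4.0, 26.0], [-10.0, -1.0, 30.0], [-10.0, -4.0, 31.0], [-10.0, 3.0, 32.0], [-7.0, -6.0, 33.0], [-7.0, -9.0, 34.0], [-9.0, -6.0, 36.0], [-6.0, 12.0, 38.0], [-10.0, -0.0, 40.0], [-10.0, -6.0, 40.0], [-10.0, 7.0, 41.0], [-8.0, -6.0, 42.0], [-7.0, -8.0, 44.0], [-6.0, -9.0, 45.0], [-11.0, 3.0, 46.0], [-10.0, -6.0, 48.0], [-8.0, -6.0, 50.0], [-7.0, -14.0, 52.0], [-6.0, -13.0, 54.0], [-10.0, 6.0, 57.0]]
```

Contact on the handle's top (true 20 mm) came at reading −2.2 mm, so true z = reading + 22 mm. Lift, open, descend to a reading of about −18 mm, then grip.

play_rows(
  motion=[
    [0, 0, -1, 0, 0, 0, -1],
    [0, 0, -1, 0, 0, 0, 1],
    [0, 0, -1, 0, 0, 0, 1],
    [0, 0, -1, 0, 0, 0, 1],
    [0, 0, -1, 0, 0, 0, 1],
  ],
)

```text
clock: 5.95
position: [0.5408, -0.1201, 0.0062]
tool_rot: [-3.141, 0.0, 0.266]
force: [0.5, -0.3, 0.1]
grip_width: 0.058
finger_force: 0.0
```

play_rows(
  motion=[
    [0, 0, 0, 0, 0, 0, 1],
    [0, 0, 1, 0, 0, 0, 1],
    [0, 0, 2, 0, 0, 0, 1],
    [0, 0, 2.4, 0, 0, 0, 1],
    [0, 0, 2.4, 0, 0, 0, 1],
  ],
)

```text
clock: 6.45
position: [0.5404, -0.1202, -0.0185]
tool_rot: [-3.141, 0.001, 0.266]
force: [0.6, -0.1, 0.5]
grip_width: 0.0854
finger_force: 0.0
```

play_rows(
  motion=[
    [0, 0, 0, 0, 0, 0, -1],
    [0, 0, 0, 0, 0, 0, -1],
    [0, 0, 0, 0, 0, 0, -1],
    [0, 0, 0, 0, 0, 0, -1],
    [0, 0, 0, 0, 0, 0, -1],
  ],
  squeeze=80,
)

```text
clock: 6.95
position: [0.5411, -0.1202, -0.017]
tool_rot: [-3.142, -0.0, 0.266]
force: [-2.9, 1.9, 9.2]
grip_width: 0.0169
finger_force: 78.1
```

play_rows(
  motion=[
    [0, 0, 0, 0, 0, 0, -1],
    [0, 0, 0, 0, 0, 0, -1],
    [0, 0, 0, 0, 0, 0, -1],
    [0, 0, 0, 0, 0, 0, -1],
    [0, 0, 0, 0, 0, 0, -1],
  ],
)

```text
clock: 7.45
position: [0.5411, -0.1202, -0.017]
tool_rot: [-3.142, -0.0, 0.266]
force: [-1.5, -0.4, 9.6]
grip_width: 0.0165
finger_force: 78.0
```

play_rows(
  motion=[
    [0, 0, -0.5, 0, 0, 0, -1],
    [0, 0, -1.5, 0, 0, 0, -1],
    [0, 0, -3, 0, 0, 0, -1],
    [0, 0, -4, 0, 0, 0, -1],
    [0, 0, -4, 0, 0, 0, -1],
  ],
)

```text
clock: 7.95
position: [0.542, -0.1202, 0.0243]
tool_rot: [3.141, -0.002, 0.266]
force: [0.4, 0.3, -1.0]
grip_width: 0.0169
finger_force: 78.4
```

```bash
python3 - <<'E'
from h import *
from plan import plan
p,_=grab('side','s5'); plan([])
cv2.imwrite('pics/c5.png',cv2.resize(p[180:310,240:400,::-1],(640,520),interpolation=2))
d=np.array([np.cos(.267),np.sin(.267)]);nn=np.array([-d[1],d[0]])
H=cloud('side',np.load('pics/s5.npy')).reshape(-1,3)
q=H[:,:2]-np.array([.541,-.12]);t=q@d*1000;s=q@nn*1000;z=H[:,2]*1000
for a in range(-100,150,10):
    k=(t>a)&(t<a+10)&(abs(s)<18)&(z>25)&(z<75)
    if k.sum()>4: print(a,k.sum(),'s',np.percentile(s[k],[3,50,97]).round(0),'z',np.percentile(z[k],[3,50,90]).round(0))
E
```

```text
now 8.0 [ 0.5416 -0.12    0.0234  0.2661] [ 3.141e+00 -2.000e-03  2.660e-01] [-0.22  0.75  0.48  1.93 -0.59  0.6  -0.66] F [-0.3  0.7 -0.8] w 0.0167 78.40251088142395
-90 94 s [-10.  -2.   9.] z [43. 60. 62.]
-80 74 s [-10.  -4.   9.] z [45. 61. 62.]
-70 57 s [-10.  -4.   6.] z [51. 59. 62.]
-60 57 s [-10.  -5.   8.] z [50. 59. 62.]
-50 56 s [-10.  -4.   6.] z [51. 59. 62.]
-40 59 s [-10.  -4.   8.] z [50. 59. 62.]
-30 56 s [-10.  -4.   6.] z [51. 60. 62.]
-20 55 s [-10.  -4.   7.] z [50. 60. 62.]
-10 96 s [-16.   0.  13.] z [52. 62. 73.]
0 10 s [ 5.  9. 10.] z [57. 61. 67.]
50 36 s [-9. -4.  4.] z [52. 60. 62.]
60 50 s [-10.  -3.   8.] z [52. 59. 62.]
70 35 s [-9. -3.  7.] z [50. 60. 62.]
80 28 s [-5. -2.  5.] z [52. 56. 58.]
90 28 s [-5. -2.  5.] z [50. 56. 59.]
100 28 s [-5. -2.  5.] z [52. 56. 59.]
110 27 s [-5. -2.  5.] z [51. 56. 58.]
120 136 s [-17.  -3.  17.] z [43. 60. 63.]
130 80 s [-17.  -1.  17.] z [55. 62. 63.]
140 30 s [-17.  -4.  16.] z [56. 61. 62.]
```

View pics/c5.png

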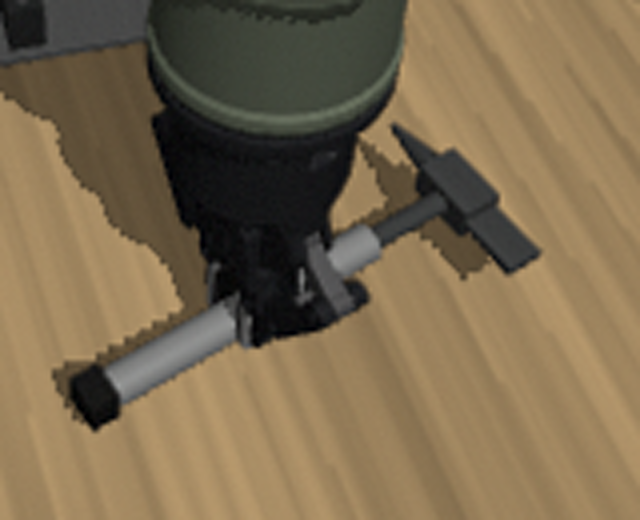

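The hammer hangs level, with its top at about 61 mm and its axis at about 50 mm (axis = reading + 27 mm). Carrying it to the left place.

```bash
python3 - <<'E'
from plan import *
plan([(.543,-.06,.1,.22),(.548,.07,.11,.1),(.552,.19,.11,-.02),(.556,.254,.09,-.072),(.556,.254,.06,-.072)])
E
```

```text
now 8.0 [ 0.5416 -0.12    0.0234  0.2661] [ 3.141e+00 -2.000e-03  2.660e-01] [-0.22  0.75  0.48  1.93 -0.59  0.6  -0.66] F [-0.3  0.7 -0.8] w 0.0167 78.40251088142395
shift [ 1.71 -5.76 -7.66] turn z 0.046
shift [  3.32 -12.58  -1.  ] turn z 0.12
shift [  1.6 -11.9  -0. ] turn z 0.12
shift [ 0.27 -6.41  2.  ] turn z 0.052
shift [ 0. -0.  3.] turn z -0.0
```

play_rows(
  motion=[
    [0.4, -1.2, -2, 0, 0, 0.01, -1],
    [0.8, -2.4, -4, 0, 0, 0.02, -1],
    [1.2, -4, -6, 0, 0, 0.03, -1],
    [1.7, -5.8, -7.7, 0, 0, 0.046, -1],
    [1.7, -5.8, -7.7, 0, 0, 0.046, -1],
  ],
)

```text
clock: 8.5
position: [0.5431, -0.0572, 0.1007]
tool_rot: [-3.141, -0.002, 0.222]
force: [-0.2, 0.1, -2.4]
grip_width: 0.0165
finger_force: 78.5
```

play_rows(
  motion=[
    [0.6, -2.3, -0.2, 0, 0, 0.02, -1],
    [1.3, -5, -0.5, 0, 0, 0.05, -1],
    [2, -7.5, -0.7, 0, 0, 0.07, -1],
    [2.7, -10, -0.9, 0, 0, 0.1, -1],
    [3.3, -12.6, -1, 0, 0, 0.12, -1],
  ],
)

```text
clock: 9.0
position: [0.5468, 0.0709, 0.1089]
tool_rot: [3.141, 0.001, 0.098]
force: [0.3, 0.4, -1.6]
grip_width: 0.0168
finger_force: 78.6
```

play_rows(
  motion=[
    [0.4, -2.5, 0, 0, 0, 0.03, -1],
    [0.7, -5, 0, 0, 0, 0.05, -1],
    [1, -7.5, 0, 0, 0, 0.07, -1],
    [1.3, -10, 0, 0, 0, 0.1, -1],
    [1.6, -11.9, 0, 0, 0, 0.12, -1],
  ],
)

```text
clock: 9.5
position: [0.5506, 0.1916, 0.1085]
tool_rot: [3.141, 0.001, -0.02]
force: [-0.7, -0.1, -1.2]
grip_width: 0.0169
finger_force: 78.6
```

play_rows(
  motion=[
    [0.1, -2, 0.6, 0, 0, 0.02, -1],
    [0.2, -4, 1.2, 0, 0, 0.04, -1],
    [0.3, -5.5, 1.7, 0, 0, 0.05, -1],
    [0.3, -6.4, 2, 0, 0, 0.052, -1],
    [0.3, -6.4, 2, 0, 0, 0.052, -1],
  ],
)

```text
clock: 10.0
position: [0.555, 0.2549, 0.0887]
tool_rot: [3.141, 0.001, -0.071]
force: [-0.2, -0.5, -1.0]
grip_width: 0.0167
finger_force: 78.6
```

```bash
cat > held.py <<'E'
from h import *
from plan import plan
import sys
# measure held handle: axis pose near rack, heights
def held(f,ctr,yaw,zlo,zhi):
    for n in('side','top'):
        _,D=grab(n,f+n);H=cloud(n,D).reshape(-1,3)
        d=np.array([np.cos(yaw),np.sin(yaw)]);nn=np.array([-d[1],d[0]])
        q=H[:,:2]-np.array(ctr);t=q@d*1000;s=q@nn*1000;z=H[:,2]*1000
        k=(abs(t)<200)&(abs(s)<16)&(z>zlo)&(z<zhi)&((t<-25)|(t>35))
        if k.sum()<20: print(n,'few',k.sum());continue
        h=k&(abs(t)<75)
        print(n,k.sum(),'t ends',np.percentile(t[k],[.5,99.5]).round(1))
        for a in range(-90,170,20):
            b=k&(t>=a)&(t<a+20)
            if b.sum()>5:print('  ',a,'s mid',((np.percentile(s[b],3)+np.percentile(s[b],97))/2).round(1),'z top',np.percentile(z[b],90).round(1))
E
python3 - <<'E'
from held import *
plan([(.556,.254,.06,-.072)]);held('h1',(.556,.254),-.072,90,140)
E
```

```text
now 10.0 [ 0.555   0.2549  0.0887 -0.0708] [ 3.141e+00  1.000e-03 -7.100e-02] [-0.97  0.77  0.7   1.76 -0.64  0.85 -1.62] F [-0.2 -0.5 -1. ] w 0.0167 78.59383463859558
shift [0.11 0.08 2.87] turn z 0.001
side 616 t ends [-90.4 140.5]
   -90 s mid 0.1 z top 127.2
   -70 s mid -2.4 z top 126.9
   -50 s mid -4.0 z top 126.7
   -30 s mid -2.0 z top 126.1
   30 s mid -1.4 z top 126.1
   50 s mid -2.1 z top 126.3
   70 s mid -2.3 z top 124.1
   90 s mid -1.3 z top 122.4
   110 s mid -0.3 z top 127.1
   130 s mid -1.0 z top 127.6
top 719 t ends [-89.6 141.1]
   -90 s mid -1.7 z top 128.6
   -70 s mid -2.1 z top 127.1
   -50 s mid -1.8 z top 127.8
   -30 s mid -2.2 z top 126.3
   30 s mid -3.3 z top 128.0
   50 s mid -1.6 z top 127.7
   70 s mid -2.1 z top 125.7
   90 s mid -1.2 z top 123.3
   110 s mid 0.2 z top 128.4
   130 s mid -0.1 z top 128.2
```

Held level and centred within about 2 mm; correcting 1.5 mm to the left and descending to just above the mouths, then pressing stepwise.

play_rows(
  motion=[
    [0, -0.15, 1, 0, 0, 0, -1],
    [0, -0.15, 2, 0, 0, 0, -1],
    [0, -0.15, 3, 0, 0, 0, -1],
    [0, -0.15, 3.7, 0, 0, 0, -1],
    [0, -0.15, 3.7, 0, 0, 0, -1],
  ],
)

```text
clock: 10.6
position: [0.5548, 0.2554, 0.0512]
tool_rot: [3.141, 0.001, -0.073]
force: [0.2, 0.0, -0.8]
grip_width: 0.0168
finger_force: 78.6
```

play_rows(
  motion=[
    [0, 0, 0.2, 0, 0, 0, -1],
    [0, 0, 0.4, 0, 0, 0, -1],
    [0, 0, 0.6, 0, 0, 0, -1],
    [0, 0, 0.8, 0, 0, 0, -1],
    [0, 0, 0.8, 0, 0, 0, -1],
  ],
)

```text
clock: 11.1
position: [0.5564, 0.2555, 0.0453]
tool_rot: [-3.141, -0.002, -0.073]
force: [0.9, -2.1, 7.5]
grip_width: 0.0169
finger_force: 79.4
```

play_rows(
  motion=[
    [0, 0, 0.3, 0, 0, 0, -1],
    [0, 0, 0.6, 0, 0, 0, -1],
    [0, 0, 0.9, 0, 0, 0, -1],
    [0, 0, 1.1, 0, 0, 0, -1],
    [0, 0, 1.2, 0, 0, 0, -1],
  ],
)

```text
clock: 11.6
position: [0.5553, 0.2555, 0.0322]
tool_rot: [3.141, 0.0, -0.072]
force: [0.3, -2.6, -4.8]
grip_width: 0.0169
finger_force: 78.3
```

play_rows(
  motion=[
    [0, 0, 0.2, 0, 0, 0, -1],
    [0, 0, 0.4, 0, 0, 0, -1],
    [0, 0, 0.5, 0, 0, 0, -1],
    [0, 0, 0.6, 0, 0, 0, -1],
    [0, 0, 0.6, 0, 0, 0, -1],
  ],
)

```text
clock: 12.1
position: [0.5553, 0.2551, 0.0279]
tool_rot: [-3.141, 0.0, -0.073]
force: [-11.6, -9.8, 30.0]
grip_width: 0.017
finger_force: 82.7
```

Rigid stop at the seated height (27.9 + 27.5 ≈ 55 mm). Releasing and rising.

play_rows(
  motion=[
    [0, 0, -0.1, 0, 0, 0, -1],
    [0, 0, -0.1, 0, 0, 0, 0.2],
    [0, 0, -0.1, 0, 0, 0, 0.2],
    [0, 0, -0.1, 0, 0, 0, 0.2],
    [0, 0, -0.1, 0, 0, 0, 0.2],
  ],
)

```text
clock: 12.6
position: [0.5554, 0.2561, 0.0274]
tool_rot: [-3.141, 0.0, -0.072]
force: [-0.5, 0.1, 0.4]
grip_width: 0.0512
finger_force: 0.0
```

play_rows(
  motion=[
    [0, 0, 0, 0, 0, 0, 0.2],
    [0, 0, -2, 0, 0, 0, 0.2],
    [0, 0, -5, 0, 0, 0, 0.2],
    [0, 0, -8, 0, 0, 0, 0.5],
    [0, 0, -10, 0, 0, 0, 1],
  ],
)

```text
clock: 13.1
position: [0.5558, 0.2559, 0.1294]
tool_rot: [-3.141, -0.001, -0.072]
force: [0.2, 0.6, -0.3]
grip_width: 0.0766
finger_force: 0.0
```

```bash
python3 - <<'E'
from held import *
held('h2',(.556,.254),-.072,45,90)
plan([(.54,.1,.12,-.09),(.525,-.06,.11,-.11),(.513,-.2,.09,-.13),(.509,-.296,.06,-.133),(.509,-.296,-.018,-.133)])
E
```

```text
side 644 t ends [-90.  140.7]
   -90 s mid -0.2 z top 66.5
   -70 s mid 0.3 z top 68.3
   -50 s mid -0.0 z top 68.9
   -30 s mid -3.0 z top 65.6
   30 s mid 0.7 z top 69.8
   50 s mid 0.2 z top 69.4
   70 s mid -2.1 z top 65.2
   90 s mid -0.9 z top 62.6
   110 s mid -1.0 z top 67.2
   130 s mid -0.2 z top 67.4
top 727 t ends [-89.3 140.7]
   -90 s mid -1.2 z top 67.8
   -70 s mid 0.6 z top 71.5
   -50 s mid 0.6 z top 71.5
   -30 s mid -1.2 z top 66.6
   30 s mid 0.4 z top 71.9
   50 s mid -0.1 z top 70.2
   70 s mid -1.4 z top 64.3
   90 s mid -0.5 z top 63.8
   110 s mid 0.1 z top 68.3
   130 s mid -0.4 z top 67.9
now 13.2 [ 0.5566  0.2563  0.13   -0.0722] [-3.139e+00 -3.000e-03 -7.200e-02] [-1.    0.72  0.75  1.74 -0.6   0.92 -1.65] F [0.2 0.1 0. ] w 0.0853 0.0
shift [-0.53 15.71  1.  ] turn z 0.018
shift [-0.06 16.07  1.  ] turn z 0.02
shift [ 0.34 14.05  2.  ] turn z 0.02
shift [0.85 9.57 3.  ] turn z 0.003
shift [ 0.  -0.   7.8] turn z -0.0
```

The hammer is seated: its top is level at 65–66 mm along the handle and its ends at −90/+141 mm. Now the file.

play_rows(
  motion=[
    [-0.2, 4, 0.2, 0, 0, 0, 1],
    [-0.3, 8, 0.5, 0, 0, 0.01, 1],
    [-0.5, 12, 0.8, 0, 0, 0.02, 1],
    [-0.5, 15.7, 1, 0, 0, 0.02, 1],
    [-0.5, 15.7, 1, 0, 0, 0.02, 1],
  ],
)

```text
clock: 13.7
position: [0.5384, 0.0945, 0.1173]
tool_rot: [3.14, 0.0, -0.098]
force: [0.6, 0.8, 0.5]
grip_width: 0.0852
finger_force: 0.0
```

play_rows(
  motion=[
    [0, 4, 0.2, 0, 0, 0, 1],
    [0, 8, 0.5, 0, 0, 0.01, 1],
    [0, 12, 0.8, 0, 0, 0.02, 1],
    [-0.1, 16.1, 1, 0, 0, 0.02, 1],
    [-0.1, 16.1, 1, 0, 0, 0.02, 1],
  ],
)

```text
clock: 14.2
position: [0.5221, -0.0658, 0.1074]
tool_rot: [3.14, 0.0, -0.119]
force: [-0.2, 0.2, -0.7]
grip_width: 0.0852
finger_force: 0.0
```

play_rows(
  motion=[
    [0.1, 4, 0.5, 0, 0, 0, 1],
    [0.2, 8, 1, 0, 0, 0.01, 1],
    [0.3, 12, 1.7, 0, 0, 0.02, 1],
    [0.3, 14, 2, 0, 0, 0.02, 1],
    [0.3, 14, 2, 0, 0, 0.02, 1],
  ],
)

```text
clock: 14.7
position: [0.5097, -0.2026, 0.0869]
tool_rot: [3.14, 0.001, -0.136]
force: [-0.0, 0.7, 0.3]
grip_width: 0.0858
finger_force: 0.0
```

play_rows(
  motion=[
    [0.3, 4, 1, 0, 0, 0, 1],
    [0.6, 8, 2, 0, 0, 0, 1],
    [0.9, 9.6, 3, 0, 0, 0, 1],
    [0.9, 9.6, 3, 0, 0, 0, 1],
    [0.9, 9.6, 3, 0, 0, 0, 1],
  ],
)

```text
clock: 15.2
position: [0.5071, -0.295, 0.0571]
tool_rot: [-3.141, 0.001, -0.132]
force: [0.8, 0.8, -0.5]
grip_width: 0.0851
finger_force: 0.0
```

```bash
python3 - <<'E'
from held import *
held('h3',(.509,-.296),-.133,8,30)
plan([(.509,-.296,-.0165,-.133)])
H=cloud('side',np.load('pics/h3side.npy')).reshape(-1,3)
d=np.array([np.cos(.133),-np.sin(.133)]);nn=np.array([-d[1],d[0]]);q=H[:,:2]-np.array([.509,-.296]);t=q@d*1000;s=q@nn*1000;z=H[:,2]*1000
k=(abs(t)<30)&(abs(s)<65)&(z>40)&(z<115);print(np.sort(z[k])[:6],np.percentile(s[k],[2,98]),np.percentile(t[k],[2,98]))
E
```

```text
side 1479 t ends [-89.  164.3]
   -90 s mid 0.8 z top 21.2
   -70 s mid 0.3 z top 19.9
   -50 s mid 0.2 z top 20.3
   -30 s mid 0.0 z top 19.9
   30 s mid -2.1 z top 20.4
   50 s mid 0.1 z top 20.8
   70 s mid 0.3 z top 21.5
   90 s mid 0.7 z top 14.3
   110 s mid 0.7 z top 14.1
   130 s mid 0.7 z top 14.3
   150 s mid 0.6 z top 14.6
top 501 t ends [ 35.6 164. ]
   30 s mid -0.3 z top 22.0
   50 s mid -0.1 z top 21.1
   70 s mid -0.3 z top 22.7
   90 s mid -0.5 z top 16.2
   110 s mid -0.7 z top 15.1
   130 s mid -0.7 z top 16.1
   150 s mid -0.9 z top 15.6
now 15.3 [ 0.5075 -0.2947  0.0576 -0.1305] [-3.141 -0.    -0.13 ] [ 0.02  0.76  0.61  1.84 -0.63  0.74 -0.72] F [-0.2  0.4  0.3] w 0.0854 0.0
shift [0.17 0.11 7.41] turn z 0.003
[ 92.56503281  94.71264505  98.06710762  99.76609415  99.91134357
 100.15579583] [-54.59380631 -41.21649957] [-12.63829603  -8.31080633]
```

File confirmed in place and the z offset is the same here. Descend and grip.

play_rows(
  motion=[
    [0.2, 0.1, 3, 0, 0, 0, 1],
    [0.2, 0.1, 5, 0, 0, 0, 1],
    [0.2, 0.1, 6.5, 0, 0, 0, 1],
    [0.2, 0.1, 7.4, 0, 0, 0, 1],
    [0.2, 0.1, 7.4, 0, 0, 0, 1],
  ],
)

```text
clock: 15.8
position: [0.5085, -0.2971, -0.0171]
tool_rot: [-3.141, 0.001, -0.132]
force: [-1.0, -0.2, 0.6]
grip_width: 0.0852
finger_force: 0.0
```

play_rows(
  motion=[
    [0, 0, 0, 0, 0, 0, -1],
    [0, 0, 0, 0, 0, 0, -1],
    [0, 0, 0, 0, 0, 0, -1],
    [0, 0, 0, 0, 0, 0, -1],
    [0, 0, 0, 0, 0, 0, -1],
  ],
  squeeze=80,
)

```text
clock: 16.3
position: [0.5089, -0.2977, -0.0159]
tool_rot: [-3.141, -0.001, -0.132]
force: [-1.2, 3.3, 10.7]
grip_width: 0.0166
finger_force: 78.1
```

play_rows(
  motion=[
    [0, 0, 0, 0, 0, 0, -1],
    [0, 0, 0, 0, 0, 0, -1],
    [0, 0, -1, 0, 0, 0, -1],
    [0, 0, -2.5, 0, 0, 0, -1],
    [0, 0, -4, 0, 0, 0, -1],
  ],
)

```text
clock: 16.8
position: [0.5087, -0.2978, 0.025]
tool_rot: [3.141, -0.0, -0.132]
force: [0.2, 0.6, 0.6]
grip_width: 0.0169
finger_force: 78.7
```

```bash
python3 - <<'E'
from held import *
held('h4',(.509,-.296),-.133,35,70)
plan([(.511,-.24,.1,-.125),(.52,-.1,.12,-.11),(.532,.04,.12,-.09),(.549,.156,.09,-.072)])
E
```

```text
side 1737 t ends [-89.3 164.3]
   -90 s mid -1.2 z top 62.2
   -70 s mid -1.8 z top 61.2
   -50 s mid -1.8 z top 61.1
   -30 s mid -1.6 z top 61.3
   30 s mid -4.9 z top 60.8
   50 s mid -2.0 z top 61.4
   70 s mid -1.5 z top 61.8
   90 s mid -1.1 z top 54.5
   110 s mid -1.3 z top 54.6
   130 s mid -1.0 z top 54.7
   150 s mid -1.2 z top 54.8
top 540 t ends [ 36.1 164.8]
   30 s mid -0.2 z top 65.3
   50 s mid -1.9 z top 65.6
   70 s mid -2.5 z top 64.9
   90 s mid -2.7 z top 58.9
   110 s mid -2.9 z top 58.5
   130 s mid -3.0 z top 59.2
   150 s mid -3.3 z top 58.5
now 16.9 [ 0.5097 -0.2984  0.0261 -0.1322] [ 3.14e+00 -3.00e-03 -1.32e-01] [ 0.05  0.81  0.57  1.84 -0.66  0.69 -0.7 ] F [ 0.3  0.3 -1.2] w 0.0171 78.67294192314148
shift [-0.65 -5.8  -7.39] turn z -0.007
shift [ -0.85 -14.    -2.  ] turn z -0.015
shift [ -0.34 -14.05  -0.  ] turn z -0.02
shift [  0.65 -11.71   3.  ] turn z -0.018
```

play_rows(
  motion=[
    [-0.1, -1.2, -2, 0, 0, 0, -1],
    [-0.2, -2.4, -4, 0, 0, 0, -1],
    [-0.4, -4, -6, 0, 0, 0, -1],
    [-0.6, -5.8, -7.4, 0, 0, -0.01, -1],
    [-0.6, -5.8, -7.4, 0, 0, -0.01, -1],
  ],
)

```text
clock: 17.4
position: [0.5115, -0.2373, 0.099]
tool_rot: [-3.141, -0.002, -0.119]
force: [0.5, 0.0, -1.3]
grip_width: 0.0168
finger_force: 78.7
```

play_rows(
  motion=[
    [-0.2, -2.5, -0.4, 0, 0, 0, -1],
    [-0.4, -5.5, -0.8, 0, 0, 0, -1],
    [-0.6, -8.5, -1.2, 0, 0, -0.01, -1],
    [-0.7, -11.5, -1.6, 0, 0, -0.01, -1],
    [-0.9, -14, -2, 0, 0, -0.015, -1],
  ],
)

```text
clock: 17.9
position: [0.5185, -0.0982, 0.1173]
tool_rot: [-3.142, 0.0, -0.107]
force: [0.2, -1.0, -1.3]
grip_width: 0.0165
finger_force: 78.7
```

play_rows(
  motion=[
    [-0.1, -3, 0, 0, 0, 0, -1],
    [-0.2, -6, 0, 0, 0, -0.01, -1],
    [-0.2, -9, 0, 0, 0, -0.01, -1],
    [-0.3, -12, 0, 0, 0, -0.02, -1],
    [-0.3, -14, 0, 0, 0, -0.02, -1],
  ],
)

```text
clock: 18.4
position: [0.5305, 0.0419, 0.1171]
tool_rot: [-3.141, 0.0, -0.086]
force: [0.6, 0.4, -1.7]
grip_width: 0.0167
finger_force: 78.7
```

play_rows(
  motion=[
    [0.2, -3, 0.8, 0, 0, 0, -1],
    [0.4, -6, 1.6, 0, 0, -0.01, -1],
    [0.6, -9, 2.4, 0, 0, -0.02, -1],
    [0.6, -11.7, 3, 0, 0, -0.02, -1],
    [0.6, -11.7, 3, 0, 0, -0.02, -1],
  ],
)

```text
clock: 18.9
position: [0.5463, 0.1597, 0.086]
tool_rot: [-3.141, 0.001, -0.063]
force: [0.0, 0.3, -0.7]
grip_width: 0.0168
finger_force: 78.8
```

```bash
python3 - <<'E'
from held import *
held('h5',(.549,.1545),-.072,90,140)
plan([(.549,.156,.052,-.072)])
E
```

```text
side 788 t ends [-92.6 160.3]
   -90 s mid 3.4 z top 123.3
   -70 s mid 1.5 z top 122.7
   -50 s mid 2.4 z top 122.4
   -30 s mid 1.6 z top 122.2
   30 s mid 2.9 z top 122.0
   50 s mid 3.0 z top 121.9
   70 s mid 4.8 z top 122.9
   90 s mid 4.3 z top 115.8
   110 s mid 4.4 z top 115.7
   130 s mid 4.1 z top 116.1
   150 s mid 4.9 z top 115.6
top 498 t ends [-92.  161.6]
   -90 s mid 0.3 z top 125.7
   -70 s mid -2.2 z top 124.5
   -50 s mid -4.8 z top 122.3
   90 s mid 2.1 z top 117.5
   110 s mid 1.9 z top 117.0
   130 s mid 2.0 z top 116.8
   150 s mid 1.9 z top 117.4
now 19.0 [ 0.5466  0.1558  0.087  -0.0669] [ 3.141  0.    -0.067] [-0.85  0.72  0.69  1.88 -0.63  0.78 -1.45] F [ 0.2 -0.7 -1.8] w 0.0166 78.75343680381775
shift [ 0.24 -0.04  3.5 ] turn z 0.005
```

play_rows(
  motion=[
    [0.25, 0, 1, 0, 0, 0.005, -1],
    [0.25, 0, 2, 0, 0, 0.005, -1],
    [0.25, 0, 3, 0, 0, 0.005, -1],
    [0.25, 0, 3.5, 0, 0, 0.005, -1],
    [0.25, 0, 3.5, 0, 0, 0.005, -1],
  ],
)

```text
clock: 19.5
position: [0.5487, 0.1556, 0.0516]
tool_rot: [3.141, 0.001, -0.073]
force: [-1.0, -0.1, -1.2]
grip_width: 0.0167
finger_force: 78.8
```

```bash
python3 - <<'E'
from held import *
held('h6',(.549,.1545),-.072,72,105)
plan([(.549,.1555,.027,-.072)])
E
```

```text
side 770 t ends [-89.6 163.3]
   -90 s mid 0.8 z top 89.1
   -70 s mid -1.0 z top 88.2
   -50 s mid -1.4 z top 88.6
   -30 s mid -1.4 z top 87.8
   30 s mid -1.5 z top 88.2
   50 s mid -1.2 z top 88.2
   70 s mid 0.7 z top 88.5
   90 s mid 1.5 z top 81.5
   110 s mid 0.7 z top 81.5
   130 s mid 1.1 z top 81.4
   150 s mid 1.3 z top 81.2
top 486 t ends [-89.4 164.7]
   -90 s mid 0.1 z top 91.1
   -70 s mid -4.1 z top 91.2
   -50 s mid -8.6 z top 87.6
   90 s mid 0.3 z top 84.2
   110 s mid -0.1 z top 83.1
   130 s mid -0.3 z top 83.2
   150 s mid -0.4 z top 82.7
now 19.6 [ 0.5492  0.1558  0.0525 -0.0725] [ 3.141  0.    -0.073] [-0.81  0.76  0.64  1.89 -0.68  0.72 -1.42] F [ 0.2 -0.6 -0.5] w 0.0166 78.75296115875244
shift [-0.02  0.04  2.55] turn z -0.001
```

Aligned within 1 mm and level; pressing.

play_rows(
  motion=[
    [0, 0, 0.3, 0, 0, 0, -1],
    [0, 0, 0.5, 0, 0, 0, -1],
    [0, 0, 0.8, 0, 0, 0, -1],
    [0, 0, 1, 0, 0, 0, -1],
    [0, 0, 1.2, 0, 0, 0, -1],
  ],
)

```text
clock: 20.1
position: [0.5503, 0.1557, 0.0415]
tool_rot: [-3.141, -0.002, -0.073]
force: [0.6, -2.7, 11.6]
grip_width: 0.0168
finger_force: 80.1
```

play_rows(
  motion=[
    [0, 0, 0.2, 0, 0, 0, -1],
    [0, 0, 0.4, 0, 0, 0, -1],
    [0, 0, 0.6, 0, 0, 0, -1],
    [0, 0, 0.8, 0, 0, 0, -1],
    [0, 0, 0.8, 0, 0, 0, -1],
  ],
)

```text
clock: 20.6
position: [0.5488, 0.1558, 0.0318]
tool_rot: [3.141, 0.001, -0.072]
force: [3.6, -3.6, -13.7]
grip_width: 0.0167
finger_force: 78.5
```

play_rows(
  motion=[
    [0, 0, 0.2, 0, 0, 0, -1],
    [0, 0, 0.3, 0, 0, 0, -1],
    [0, 0, 0.4, 0, 0, 0, -1],
    [0, 0, 0.5, 0, 0, 0, -1],
    [0, 0, 0.5, 0, 0, 0, -1],
  ],
)

```text
clock: 21.1
position: [0.5491, 0.1552, 0.0289]
tool_rot: [-3.141, 0.0, -0.073]
force: [-11.1, -9.2, 32.6]
grip_width: 0.0167
finger_force: 84.0
```

Seated against the rigid stop. Release and rise.

play_rows(
  motion=[
    [0, 0, -0.1, 0, 0, 0, -1],
    [0, 0, -0.1, 0, 0, 0, 0.2],
    [0, 0, -0.1, 0, 0, 0, 0.2],
    [0, 0, -0.1, 0, 0, 0, 0.2],
    [0, 0, -0.1, 0, 0, 0, 0.2],
  ],
)

```text
clock: 21.6
position: [0.5492, 0.1564, 0.0284]
tool_rot: [-3.141, 0.0, -0.072]
force: [0.1, -1.2, 0.2]
grip_width: 0.0512
finger_force: 0.0
```

play_rows(
  motion=[
    [0, 0, 0, 0, 0, 0, 0.2],
    [0, 0, -2, 0, 0, 0, 0.2],
    [0, 0, -5, 0, 0, 0, 0.2],
    [0, 0, -8, 0, 0, 0, 0.5],
    [0, 0, -11, 0, 0, 0, 0.5],
  ],
)

```text
clock: 22.1
position: [0.549, 0.156, 0.1396]
tool_rot: [3.141, 0.0, -0.072]
force: [0.1, -0.5, 0.1]
grip_width: 0.0641
finger_force: 0.0
```

play_rows(
  motion=[
    [0, 4, -1, 0, 0, 0, 0.5],
    [0, 8, -3, 0, 0, 0, 0.5],
    [0, 12, -5, 0, 0, 0, 0.5],
    [0, 16, -5, 0, 0, 0, 0.5],
    [0, 20, -5, 0, 0, 0, 0.5],
  ],
)

```text
clock: 22.6
position: [0.5347, -0.0447, 0.1891]
tool_rot: [-3.141, -0.001, -0.072]
force: [0.9, -0.0, 0.3]
grip_width: 0.0644
finger_force: 0.0
```

play_rows(
  motion=[
    [0, 4, 0, 0, 0, 0, 0.5],
    [0, 8, 0, 0, 0, 0, 0.5],
    [0, 12, 0, 0, 0, 0, 0.5],
    [0, 12, 0, 0, 0, 0, 0.5],
    [0, 12, 0, 0, 0, 0, 0.5],
  ],
)

```text
clock: 23.1
position: [0.5258, -0.164, 0.1885]
tool_rot: [-3.142, 0.0, -0.074]
force: [0.3, 0.1, -0.3]
grip_width: 0.064
finger_force: 0.0
```

```bash
python3 - <<'E'
from held import *
print('file');held('h7',(.549,.1545),-.072,45,90)
print('hammer');held('h8',(.556,.254),-.072,45,90)
p=cv2.imread('pics/h8side.png')[90:240,200:360];q=cv2.imread('pics/h8top.png')[120:260,120:270]
cv2.imwrite('pics/c6.png',np.hstack([cv2.resize(p,(400,500)),cv2.resize(q,(400,500))]))
E
```

```text
file
side 429 t ends [-89.7  52.4]
   -90 s mid -0.5 z top 66.9
   -70 s mid 0.3 z top 69.4
   -50 s mid -0.2 z top 69.2
   -30 s mid -1.3 z top 66.1
   30 s mid 0.3 z top 69.0
   50 s mid 9.9 z top 70.5
top 872 t ends [-88.7 163.9]
   -90 s mid -1.2 z top 68.4
   -70 s mid 0.3 z top 72.0
   -50 s mid 0.1 z top 70.9
   -30 s mid -1.2 z top 65.8
   30 s mid -0.0 z top 71.7
   50 s mid 0.2 z top 72.4
   70 s mid -0.8 z top 67.8
   90 s mid -0.7 z top 60.6
   110 s mid -0.4 z top 60.4
   130 s mid -0.7 z top 60.3
   150 s mid -0.7 z top 60.0
hammer
side 402 t ends [-90.1  57. ]
   -90 s mid -0.6 z top 66.7
   -70 s mid 0.6 z top 69.0
   -50 s mid 0.2 z top 68.4
   -30 s mid -2.5 z top 65.9
   30 s mid 0.4 z top 69.5
   50 s mid 0.8 z top 70.5
top 732 t ends [-89.3 140.5]
   -90 s mid -1.0 z top 68.0
   -70 s mid 0.3 z top 71.3
   -50 s mid 0.8 z top 69.9
   -30 s mid -1.1 z top 68.0
   30 s mid -0.4 z top 72.3
   50 s mid 0.7 z top 71.2
   70 s mid -1.8 z top 64.1
   90 s mid -1.0 z top 63.4
   110 s mid 0.0 z top 67.3
   130 s mid 0.2 z top 68.0
```

View pics/c6.png

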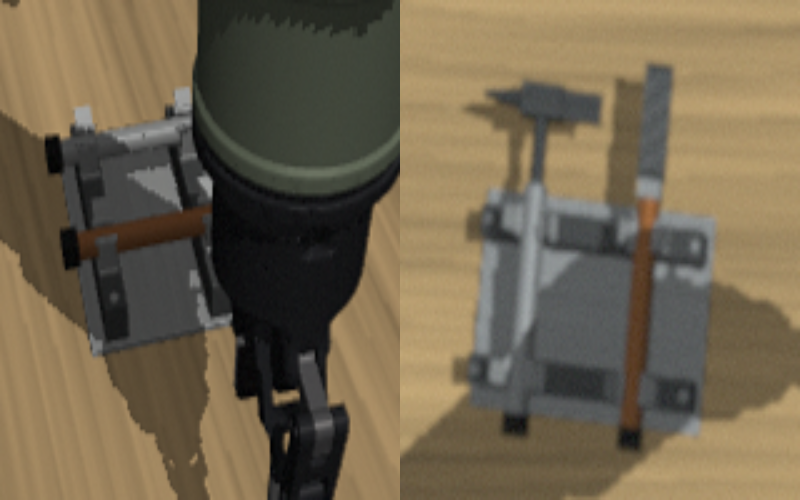

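Both tools lie across both rails in their clips (hammer left, file right), level, with their axes at about 55 mm and their ends where they belong. The robot is clear of them.

```bash
python3 -c "
from workcell import bot
print(bot.job_done())"
```

```text
the job is handed in; nothing more can be done
None
```

The hammer is snapped into the left place and the file into the right, both level with handle middles within about 2 mm of midway between the rails. I handed the job in at about 23 s with the robot clear of both.

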